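Close the pressure tester's vent cap and crack it open a quarter turn

ROBOT

A 6-joint arm with a two-finger parallel gripper is mounted at the origin on the work surface. World frame = base frame: x ahead of the robot, y to its left, z up, the work surface at z = 0. Lengths are in m, angles in rad, forces in N, time in s.
With the tool pointing down it reaches from about 0.275 to 0.875 m from the base axis. Payload 12.5 kg.
Tool frame: the origin (TCP) lies midway between the tips of the shut fingers; the grasp point (between the pads) lies 19 mm behind it; z points along the fingers, y is the line along which they close (so a half turn about z gives the same grasp; the last joint's range is limited). The gripper opens to 85 mm and grips with 20 to 120 N. Pads are 22 mm wide; open, the fingers measure 114 mm over their backs; the gripper's body (76 mm by 85 mm) begins 54 mm behind the grasp point. The pads swing forward as they close: fully open they stand 13 mm farther back than shut.
Start: joints at [1.236, 0.351, 1.652, -0, 1.139, -0.085], TCP at [0.136, 0.533, 0.231] pointing down, gripper open.
Joint ranges: [-2.75, 2.75], [-0.79, 2.1], [0.01, 2.65], [-1.57, 4.71], [0.07, 3.14], [-2.87, 2.87]. Speed limits (rad/s): [2.22, 2.22, 2.79, 3.14, 3.14, 3.14].

INTERFACE

Orientations are given as a rotation vector (axis times angle).
In Python, from workcell import ctrl gives the robot as it stands. The module is installed in compiled form; this text tells all that it offers.
- The arm moves only by the tool carry_out, never from a script. Its argument "plan" is a list of rows, each a list of 7 numbers: the shift along the world's x, y, z scaled (see below), then the turn, a rotation vector about the world's x, y, z scaled (see below), then the closure, from 0 (fully open) to 1 (shut). A call has 1 to 5 rows; each row shifts and turns the commanded pose from where the row before left it; what a row does not reach is not made up. The controller multiplies each number of a shift by 0.02 m and each number of a turn by 4 degrees. A row lasts 1/8 s, in which the tool goes at most 62.5 mm and 10.7 degrees, less where a joint would pass 70% of its speed; a pose out of reach is approached as far as the arm can. A call with a number of a shift or a turn outside -1 to 1 is refused whole. A call with a gripper value outside its range is refused whole. The fingers move at their own pace and stop on an object; the grip force is fixed at half the most. Time passes only in rows, so rows that do not move let the fingers close. It gives the time, the measured TCP pose, the force, the opening and the grip force at its end, in the units of the state.
- ctrl.observe(): the state, without advancing time (a new reading comes with each control period).
- ctrl.read_camera(name): name is "scene" or "side" or "wrist"; returns the picture (420x560x3 uint8, red, green, blue); there is no depth.
- ctrl.camera_info(name): a dict with "camera_matrix" (3x3 intrinsics, pixels), "pose" (4x4, takes a point from camera to world coordinates). Camera axes: x right, y up, looking along -z (the intrinsics and any distortion apply to the point x, -y, -z); pixel columns grow to the right and rows downward; lengths in m; the calibration is good to about 2 mm. A picture is of the moment at which its call begins: read the wrist's pose just before it. camera_info takes no time and is no camera call; for the wrist camera it gives the pose at the moment of the call.
- ctrl.close_job(): hands the job in; it is judged then, once.
Trained networks look in the newest picture that a camera, given by its name, has taken for a name from the list of things; names that differ only in an ending like _2 or _b are one class to them, and where a whole thing is asked for, a point or a joint stands for the part that bears it (a point fixed in the world has none). Each returns a list of dicts, best first, with "confidence" (0 to 1); they miss things now and then, are a little off and sometimes report something else, mostly with a low value. They report only what shows in the picture. A call takes as long as a camera call. They do not tell look-alikes from the thing itself.
- ctrl.regions_of(camera, target): "pixels" (420x560 bool, what is visible of it) and "box" ([left, top, right, bottom] in pixels, round what is visible of it).
- ctrl.landmark_of(camera, target): "position" ([column, row] in pixels: a listed point, or the origin of a listed thing).
The state is a dict: "time": time; "qpos": joint angles; "qd": joint speeds; "effort": joint torques, N m; "eef_pos": TCP position; "tcp_rot": TCP orientation; "force": force on the tool from outside, world axes, zero at the start; "torque": the same for the moment, N m; "opening": finger opening in m; "finger_force": force on a finger pad.
Only numpy, scipy, OpenCV 4.12 (cv2) and the standard library are available. Lean on these libraries where they do the work, as an engineer would, in place of code of your own. Each camera call takes 0.05 s, during which the arm holds its last target. There are 200 camera calls.

TASK

Swing the magnifier lamp's arm aside so that its lens no longer hangs over the round chamber of the watch pressure tester, then screw the tester's knurled brass cap down clockwise until it bottoms out, and back it off a quarter turn to bleed the chamber. Finish while still holding the cap firmly in the gripper at that quarter turn: do not let go of it. Leave the other things on the bench where they are.

Things in the scene. Friction and masses are not known exactly. Their poses are not given: they have to be found in the camera images.
- tester: Watch pressure tester, fixed to the bench. Grey base 170 (x) x 130 (y) x 30 mm; on it, centred, a clear chamber with an aluminium flange (diameter 98 mm) whose top is 102 mm above the bench; on that a steel collar of diameter 30 mm up to 122 mm above the bench, on which the cap bottoms out. Origin under the centre of the base, straight below the cap's axis, z up.
- cap_centre (a point): Centre (half-way up) of the knurled round brass cap on top of the tester: diameter 44 mm, 28 mm tall, vertical axis, a white stripe from the middle of its top to the rim. Its thread has already caught. Its centre is 136 mm above the bench when bottomed out, 140 mm at joint value 0. Round: it can be gripped across at any yaw, fingers down beside it.
- cap_lift: The same cap: origin on its axis at the centre of its underside; rises and sinks with the cap but keeps the tester's yaw.
- cap (a joint): Turn of the cap in rad. Grows as the cap is screwed down (clockwise seen from above) and stops hard at 4.2, bottomed out; it starts between 0.6 and 2.6. Thread friction about 0.12 N m, so it stays where it is left; it sinks 6 mm per full turn (0.95 mm per rad) as it is screwed down and rises likewise. Past the stop a gripper slips round the cap.
- lens_pivot (a point): Vertical hinge axis of the magnifier lamp's arm, at the arm's height (199 mm), on top of the lime-green lamp post (diameter 22 mm; hub 34 mm, top at 210 mm; foot diameter 90 mm, fixed to the bench).
- lens_centre (a point): Centre of the magnifier lens, 220 mm from the pivot and 199 mm above the bench; its lime ring has an outer diameter of 104 mm, and spans 191 to 207 mm above the bench. It starts above the cap or up to 70 mm off it.
- peg_centre (a point): Centre of the upright black peg for swinging the arm by: diameter 18 mm, standing on the arm 140 mm from the pivot, towards the lens; the free part spans 205 to 255 mm above the bench, this point is at 230 mm. It turns with the arm.
- lens_arm (a joint): Swing of the lamp's arm about its upright hinge, rad, counter-clockwise from above positive (the lens, which lies on the robot's right of the post, moves away from the robot as it grows). From -1.3 to 1.3; starts within 0.2 of 0. Friction 0.12 N m: it stays where it is left. Either way round is allowed.
- loupe: Black eyepiece loupe, diameter 38 mm, 30 mm tall, standing between the tester and the lamp's foot; origin under its centre.
- oil_bottle: Small blue bottle with a red cap, diameter 34 mm, 60 mm tall; origin under its centre.
- parts_tray: White divided tray, 110 x 80 x 22 mm; origin under its centre.
- watch_head: Steel watch without strap, diameter 40 mm, 11 mm thick; origin under its centre.
- pliers: Pliers with orange handles, about 150 mm long, 12 mm thick; origin at the pivot, underside, own x towards the jaws.
- alarm_clock: White alarm clock, 50 x 75 x 70 mm; origin under its centre.
- screwdriver: Small red-handled screwdriver, 130 mm long along its own x; lying on the bench.
Not all that is in view belongs to the job. What is shaped like the tester but red is not meant.

How it is judged:
By the outcome, as a careful person would: the job done as asked, in the order asked, and still so for the second after the job is handed in, while the arm keeps its last pose, push and grip.
It also fails if it takes over 64 s, if anything falls off the work surface, if the arm or the gripper's body presses on something with over 40 N, if the wrist force passes 120 N, or if a joint passes its speed limit or range.

## Working session

There is one attempt and no reset: what is moved stays moved. The work goes in short steps, Python scripts to look and compute and a tool call to move; the robot and the scene stay as the last step left them, time stands still between calls to the robot, and variables do not carry over. Pictures are saved under pics/ and viewed, at most 10 in all, crops included, and the job is handed in when it is done.

Besides the shell and the picture viewer there is one more tool, called after ">>>" as name(argument=value, ...) on one line, values as JSON. carry_out: Moves the arm, as the interface text tells. Its arguments: {"type":"object","properties":{"plan":{"type":"array","items":{"type":"array","items":{"type":"number"}}}},"required":["plan"]}

```bash
mkdir -p pics
cat > h.py <<'E'
import numpy as np, cv2
from workcell import ctrl
def ray(cam,px):
    i=ctrl.camera_info(cam);K=np.array(i["camera_matrix"]);T=np.array(i["pose"])
    d=np.linalg.inv(K)@[px[0],px[1],1.]; d=T[:3,:3]@(d*[1,-1,-1]); return T[:3,3],d
def at_z(cam,px,z):
    o,d=ray(cam,px); return o+d*(z-o[2])/d[2]
def proj(cam,p):
    i=ctrl.camera_info(cam);K=np.array(i["camera_matrix"]);T=np.array(i["pose"])
    c=T[:3,:3].T@(np.array(p)-T[:3,3])*[1,-1,-1]; return (K@c/c[2])[:2]
def save(cam,name): 
    im=ctrl.read_camera(cam); cv2.imwrite(f"pics/{name}.png",im[:,:,::-1]); return im
E
python3 - <<'E'
from h import *
a=save("scene","s0");b=save("side","d0")
cv2.imwrite("pics/both.png",cv2.resize(np.vstack([a,b])[:,:,::-1],(560,600)) if 0 else a[:,:,::-1])
for c in("scene","side"):
    print(c,ctrl.camera_info(c)["pose"][:3,3] if 1 else 0)
    for n,z in(("tester",0),("cap_centre",.138),("lens_pivot",.199),("lens_centre",.199),("peg_centre",.23),("loupe",0),("oil_bottle",0),("alarm_clock",0)):
        for r in ctrl.landmark_of(c,n)[:3]: print(n,round(r["confidence"],2),np.round(r["position"]),at_z(c,r["position"],z).round(3))
o=ctrl.observe();print(o["eef_pos"],o["tcp_rot"],o["time"],o["force"],o["opening"])
E
```

```text
scene [0.84535884 0.50171329 1.17889445]
tester 0.97 [313. 167.] [ 0.225 -0.254  0.   ]
tester 0.74 [380. 286.] [0.308 0.225 0.   ]
tester 0.71 [251. 237.] [ 0.553 -0.121  0.   ]
cap_centre 0.83 [390. 270.] [0.319 0.233 0.138]
cap_centre 0.67 [318. 142.] [ 0.224 -0.244  0.138]
cap_centre 0.59 [249. 214.] [ 0.555 -0.118  0.138]
lens_pivot 0.79 [294. 263.] [0.546 0.108 0.199]
lens_centre 0.87 [259. 198.] [ 0.52  -0.114  0.199]
peg_centre 0.87 [272. 217.] [ 0.534 -0.024  0.23 ]
peg_centre 0.44 [257. 147.] [ 0.444 -0.257  0.23 ]
loupe 0.42 [283. 263.] [0.512 0.011 0.   ]
oil_bottle 0.58 [258. 145.] [ 0.34  -0.447  0.   ]
oil_bottle 0.46 [236. 207.] [ 0.539 -0.246  0.   ]
alarm_clock 0.86 [259. 389.] [0.757 0.287 0.   ]
alarm_clock 0.32 [226. 305.] [0.726 0.042 0.   ]
side [-0.03969308 -0.76782652  0.75971649]
tester 0.86 [299. 255.] [ 0.558 -0.12   0.   ]
tester 0.83 [223. 350.] [ 0.23  -0.261  0.   ]
tester 0.71 [257. 238.] [0.506 0.006 0.   ]
cap_centre 0.97 [218. 301.] [ 0.233 -0.25   0.138]
cap_centre 0.79 [300. 218.] [ 0.542 -0.133  0.138]
cap_centre 0.56 [155. 182.] [0.323 0.238 0.138]
lens_pivot 0.94 [246. 164.] [0.529 0.085 0.199]
lens_pivot 0.4 [326. 282.] [ 0.392 -0.379  0.199]
lens_centre 0.71 [310. 208.] [ 0.531 -0.178  0.199]
lens_centre 0.6 [289. 194.] [ 0.527 -0.103  0.199]
peg_centre 0.59 [274. 171.] [ 0.533 -0.033  0.23 ]
loupe 0.6 [260. 235.] [0.522 0.012 0.   ]
oil_bottle 0.51 [327. 283.] [ 0.546 -0.246 -0.   ]
alarm_clock 0.69 [267. 172.] [0.758 0.297 0.   ]
[0.13594241 0.53292831 0.23130317] [3.91353926e-01 3.11710632e+00 3.34498490e-05] 0.9 [-0.44186449  0.55215967  0.1442627 ] 0.08558451528355117
```

View pics/s0.png

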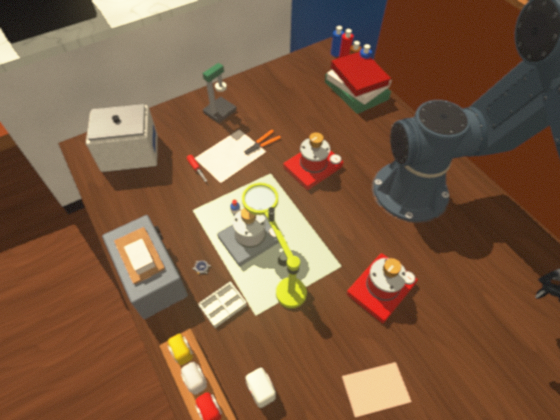

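View pics/d0.png

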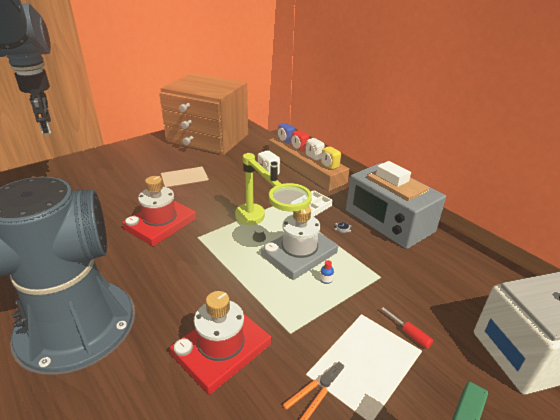

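Scene picture: the red testers at (313,167) and (384,286) are look-alikes. The grey-based one at (249,235), side (299,255), under the lime lens is the one meant. I'll confirm that in a crop.

Run:
```python
import cv2,numpy as np
a=cv2.imread("pics/s0.png")[160:310,190:340];b=cv2.imread("pics/d0.png")[140:290,220:370]
cv2.imwrite("pics/crop.png",np.hstack([cv2.resize(x,(400,400),interpolation=3) for x in(a,b)]))
from h import *
def tri(p,q):
    (o1,d1),(o2,d2)=ray("scene",p),ray("side",q)
    d1/=np.linalg.norm(d1);d2/=np.linalg.norm(d2)
    s=np.linalg.lstsq(np.c_[d1,-d2],o2-o1,rcond=None)[0];x,y=o1+s[0]*d1,o2+s[1]*d2
    return ((x+y)/2).round(3),round(np.linalg.norm(x-y),3)
for n,p,q in(("cap",(249,214),(300,218)),("peg",(272,217),(274,171)),("lens",(259,198),(289,194)),("piv",(294,263),(246,164))):print(n,tri(p,q))
```

```text
cap (array([ 0.551, -0.122,  0.128]), np.float64(0.001))
peg (array([ 0.534, -0.027,  0.226]), np.float64(0.007))
lens (array([ 0.522, -0.109,  0.205]), np.float64(0.001))
piv (array([0.541, 0.104, 0.186]), np.float64(0.002))
```

View pics/crop.png

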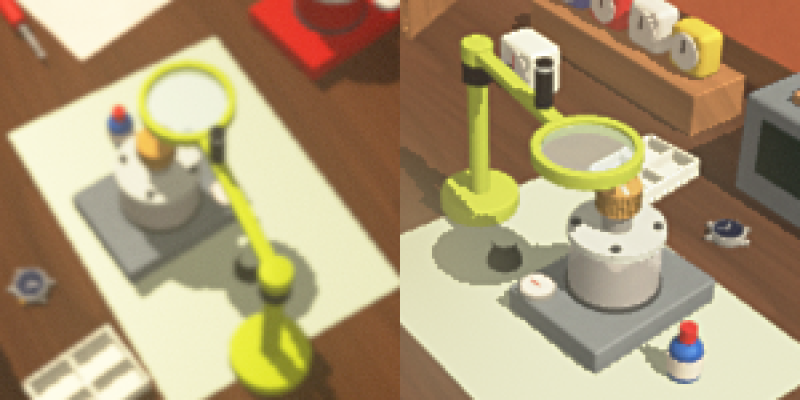

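>>> carry_out(plan=[[0.6,-1,0.3,0,0,0,0.5],[0.6,-1,0.3,0,0,0,1],[0.6,-1,0.3,0,0,0,1],[0.6,-1,0.3,0,0,0,1],[0.6,-1,0.3,0,0,0,1]])

```text
time: 1.52
eef_pos: [0.1968, 0.4311, 0.262]
tcp_rot: [0.393, 3.117, 0.001]
force: [0.4, -0.2, -0.7]
opening: 0.0002
finger_force: 0.0
```

The crop shows the grey-based tester with its brass cap at crop (155,145), directly under the lime lens at crop (187,100). It is the only grey one, so it is the one meant. Next I'll travel to the near side of the peg.

>>> carry_out(plan=[[0.6,-1,0.1,0,0,0,1],[0.6,-1,0.1,0,0,0,1],[0.6,-1,0.1,0,0,0,1],[0.6,-1,0.1,0,0,0,1],[0.6,-1,0.1,0,0,0,1]])

```text
time: 2.15
eef_pos: [0.2564, 0.3311, 0.2718]
tcp_rot: [0.393, 3.116, 0.001]
force: [0.8, -0.2, 0.8]
opening: 0.0003
finger_force: 0.0
```

>>> carry_out(plan=[[0.6,-1,0,0,0,0,1],[0.6,-1,0,0,0,0,1],[0.6,-1,0,0,0,0,1],[0.6,-1,0,0,0,0,1],[0.6,-1,0,0,0,0,1]])

```text
time: 2.78
eef_pos: [0.3161, 0.2311, 0.2717]
tcp_rot: [0.393, 3.116, 0.001]
force: [0.7, 0.9, -0.9]
opening: 0.0001
finger_force: 0.0
```

>>> carry_out(plan=[[0.6,-1,0,0,0,0,1],[0.6,-1,0,0,0,0,1],[0.6,-1,0,0,0,0,1],[0.6,-1,0,0,0,0,1],[0.6,-1,0,0,0,0,1]])

```text
time: 3.4
eef_pos: [0.3758, 0.1312, 0.2717]
tcp_rot: [0.393, 3.116, 0.0]
force: [-1.4, -0.1, -0.1]
opening: 0.0001
finger_force: 0.0
```

>>> carry_out(plan=[[0.6,-1,0,0,0,0,1],[0.6,-1,0,0,0,0,1],[0.3,-1,0,0,0,0,1],[0,-1,0,0,0,0,1],[0,-1,0,0,0,0,1]])

```text
time: 4.03
eef_pos: [0.4052, 0.0314, 0.2716]
tcp_rot: [0.393, 3.116, -0.0]
force: [-0.3, 0.3, 0.1]
opening: -0.0002
finger_force: 0.0
```

>>> carry_out(plan=[[0.3,-1,0,0,0,0,1],[0.3,-1,0,0,0,0,1],[0.3,-1,0,0,0,0,1],[0.5,0,0,0,0,0,1],[0.5,0,0,0,0,0,1]])

```text
time: 4.65
eef_pos: [0.4441, -0.0271, 0.2716]
tcp_rot: [0.392, 3.117, 0.0]
force: [0.4, 0.2, -0.7]
opening: 0.0
finger_force: 0.0
```

Run:
```python
from h import *
im=save("wrist","w1"); print(ctrl.camera_info("wrist")["pose"].round(3))
for n,z in(("cap_centre",.138),("lens_pivot",.199),("lens_centre",.199),("peg_centre",.23)):
    for r in ctrl.landmark_of("wrist",n)[:2]: print(n,round(r["confidence"],2),np.round(r["position"]),at_z("wrist",r["position"],z).round(3))
print(ctrl.observe()["qpos"])
```

```text
[[ 0.247 -0.92  -0.305  0.366]
 [ 0.969  0.235  0.077 -0.006]
 [ 0.    -0.315  0.949  0.414]
 [ 0.     0.     0.     1.   ]]
lens_pivot 0.9 [467. 297.] [0.545 0.107 0.199]
lens_pivot 0.54 [518. 309.] [0.568 0.149 0.199]
[-1.64858200e-01  1.11444329e-01  1.85654514e+00 -3.03457287e-06
  1.17403279e+00 -1.48656241e+00]
```

View pics/w1.png

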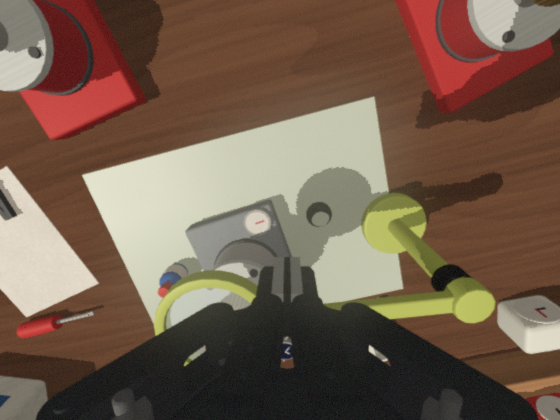

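>>> carry_out(plan=[[0.5,0,-0.8,0,0,0,1],[0.5,0,-0.8,0,0,0,1],[0.5,-0.1,-0.8,0,0,0,1],[0.5,-0.1,0,0,0,0,1],[0.6,0,0,0,0,0,1]])

```text
time: 5.52
eef_pos: [0.4968, -0.0312, 0.2233]
tcp_rot: [-0.392, -3.117, 0.0]
force: [0.3, -1.3, -0.3]
opening: 0.0003
finger_force: 0.0
```

>>> carry_out(plan=[[0.5,0,0,0,0,0,1],[0.5,0,0,0,0,0,1],[0.5,0,0,0,0,0,1],[0.5,0,0,0,0,0,1],[0.5,0,0,0,0,0,1]])

```text
time: 6.15
eef_pos: [0.5466, -0.0309, 0.2233]
tcp_rot: [-0.391, -3.117, -0.0]
force: [-1.8, 1.3, 0.0]
opening: -0.0002
finger_force: 0.8
```

Run:
```python
from h import *
for c in("scene","side"):
    save(c,c+"2")
    for n,z in(("lens_centre",.199),("peg_centre",.23)):
        for r in ctrl.landmark_of(c,n)[:2]: print(c,n,round(r["confidence"],2),np.round(r["position"]),at_z(c,r["position"],z).round(3))
```

```text
scene lens_centre 0.77 [240. 206.] [ 0.58  -0.116  0.199]
scene peg_centre 0.92 [257. 224.] [ 0.577 -0.026  0.23 ]
side lens_centre 0.95 [310. 186.] [ 0.595 -0.102  0.199]
side lens_centre 0.18 [303. 213.] [ 0.502 -0.184  0.199]
```

The lens moved from x 0.522 to about 0.587, so the push works. I'll continue along the arc.

>>> carry_out(plan=[[0.5,0,0,0,0,0,1],[0.5,0,0,0,0,0,1],[0.5,0.1,0,0,0,0,1],[0.5,0.15,0,0,0,0,1],[0.5,0.2,0,0,0,0,1]])

```text
time: 7.08
eef_pos: [0.5966, -0.0218, 0.2232]
tcp_rot: [-0.391, -3.117, 0.0]
force: [-1.8, 0.2, 0.3]
opening: 0.0002
finger_force: 0.6
```

>>> carry_out(plan=[[0.5,0.25,0,0,0,0,1],[0.45,0.25,0,0,0,0,1],[0.45,0.3,0,0,0,0,1],[0.45,0.3,0,0,0,0,1],[0.45,0.3,0,0,0,0,1]])

```text
time: 7.7
eef_pos: [0.6404, 0.0085, 0.2231]
tcp_rot: [-0.389, -3.111, -0.005]
force: [-19.9, 12.2, 6.6]
opening: 0.0001
finger_force: 9.7
```

Run:
```python
from h import *
for c in("scene","side"):
    save(c,c+"3")
    for n,z in(("lens_centre",.199),("peg_centre",.23),("cap_centre",.138)):
        for r in ctrl.landmark_of(c,n)[:3]: print(c,n,round(r["confidence"],2),np.round(r["position"]),at_z(c,r["position"],z).round(3))
```

```text
scene lens_centre 0.93 [207. 251.] [ 0.721 -0.038  0.199]
scene lens_centre 0.42 [199. 172.] [ 0.625 -0.283  0.199]
scene peg_centre 0.66 [240. 249.] [0.652 0.018 0.23 ]
scene cap_centre 0.78 [392. 268.] [0.31  0.231 0.138]
side lens_centre 0.76 [329. 158.] [ 0.735 -0.024  0.199]
side peg_centre 0.72 [299. 147.] [0.671 0.032 0.23 ]
side cap_centre 0.94 [220. 302.] [ 0.234 -0.253  0.138]
side cap_centre 0.72 [152. 183.] [0.315 0.239 0.138]
side cap_centre 0.55 [301. 215.] [ 0.551 -0.124  0.138]
```

Lens centre is now at about (0.728,-0.03), 19 cm from the cap, so it is well clear. I'll back off, rise, and look at the cap from near.

>>> carry_out(plan=[[-0.5,-0.3,0,0,0,0,1],[-0.7,-0.5,0,0,0,0,1],[-0.7,-0.6,0.6,0,0,0,1],[-0.7,-0.7,0.8,0,0,0,1],[-0.7,-0.8,0.8,0,0,0,0.5]])

```text
time: 8.72
eef_pos: [0.575, -0.053, 0.2688]
tcp_rot: [0.392, 3.116, -0.0]
force: [-0.2, 0.7, 1.1]
opening: 0.0169
finger_force: 0.0
```

>>> carry_out(plan=[[-0.7,-0.8,0.4,0,0,0,0],[-0.7,-0.8,0,0,0,0,0],[-0.7,-0.8,0,0,0,0,0],[-0.7,-0.8,0,0,0,0,0],[0,0,0,0,0,0,0]])

```text
time: 9.35
eef_pos: [0.519, -0.1172, 0.2751]
tcp_rot: [-0.394, -3.116, 0.0]
force: [-0.1, 0.3, 0.0]
opening: 0.0854
finger_force: 0.0
```

Run:
```python
from h import *
save("wrist","w4")
for c in("scene","side","wrist"):
    if c!="wrist":save(c,c+"4")
    for n,z in(("lens_centre",.199),("peg_centre",.23),("cap_centre",.138),("tester",0)):
        for r in ctrl.landmark_of(c,n)[:3]: print(c,n,round(r["confidence"],2),np.round(r["position"]),at_z(c,r["position"],z).round(3))
print(proj("wrist",[.555,-.12,.15]),ctrl.observe()["qpos"])
```

```text
scene lens_centre 0.64 [205. 257.] [ 0.732 -0.023  0.199]
scene peg_centre 0.82 [237. 255.] [0.665 0.03  0.23 ]
scene cap_centre 0.8 [388. 267.] [0.317 0.224 0.138]
scene cap_centre 0.68 [317. 140.] [ 0.221 -0.254  0.138]
scene cap_centre 0.53 [247. 216.] [ 0.563 -0.114  0.138]
scene tester 0.96 [380. 288.] [0.312 0.23  0.   ]
scene tester 0.73 [294. 264.] [0.488 0.03  0.   ]
scene tester 0.64 [310. 168.] [ 0.235 -0.259  0.   ]
side lens_centre 0.76 [326. 158.] [ 0.729 -0.02   0.199]
side peg_centre 0.89 [296. 148.] [0.66  0.031 0.23 ]
side peg_centre 0.39 [325. 382.] [ 0.234 -0.542  0.23 ]
side cap_centre 0.77 [301. 216.] [ 0.55  -0.125  0.138]
side cap_centre 0.75 [217. 301.] [ 0.232 -0.248  0.138]
side cap_centre 0.52 [154. 184.] [0.316 0.23  0.138]
side tester 0.85 [162. 221.] [0.325 0.242 0.   ]
side tester 0.7 [300. 254.] [ 0.561 -0.119  0.   ]
side tester 0.69 [327. 281.] [ 0.55  -0.239  0.   ]
wrist lens_centre 0.76 [434. 391.] [ 0.725 -0.018  0.199]
wrist cap_centre 0.61 [296. 237.] [ 0.558 -0.116  0.138]
wrist tester 0.97 [296. 201.] [ 0.56  -0.112  0.   ]
[291.08462687 240.08616359] [-3.06965590e-01  2.76282758e-01  1.64194116e+00 -2.32156765e-05
  1.22336082e+00 -1.62805842e+00]
```

View pics/w4.png

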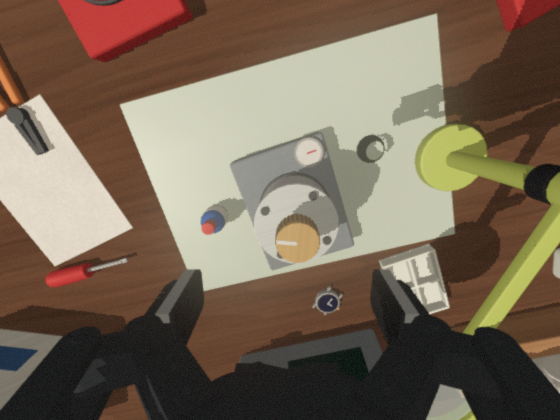

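The view shows the cap at (297,241) with its white stripe pointing left, and the fingers open either side. The lens arm is clear at lower right.

>>> carry_out(plan=[[0.5,0,-0.85,0,0,0,0],[0.5,0,-0.85,0,0,0,0],[0.5,0,-0.85,0,0,0,0],[0.4,0,-0.85,0,0,0,0],[0,0,-0.85,0,0,0,0]])

```text
time: 10.72
eef_pos: [0.5583, -0.116, 0.1887]
tcp_rot: [-0.391, -3.117, -0.0]
force: [-0.1, 0.4, -0.2]
opening: 0.0852
finger_force: 0.0
```

Run:
```python
from h import *
im=save("wrist","w5")
for r in ctrl.landmark_of("wrist","cap_centre")[:2]: print(r["confidence"],r["position"],at_z("wrist",r["position"],.138))
for r in ctrl.regions_of("wrist","cap")[:2]: print(r["confidence"],r["box"])
o=ctrl.observe();p=o["eef_pos"];print(p,proj("wrist",[*p[:2],.138]),proj("wrist",[*p[:2],.152]))
for c in((.557,-.117),):
    for dx,dy in((.022,0),(-.022,0),(0,.022),(0,-.022)):
        cv2.circle(im,tuple(int(v) for v in proj("wrist",[c[0]+dx,c[1]+dy,.152])),2,(255,0,255),-1)
cv2.imwrite("pics/w5m.png",im[:,:,::-1])
```

```text
0.63 [284.2, 236.5] [ 0.55582864 -0.11684657  0.138     ]
0.8 [254.2, 202.0, 318.1, 273.5]
[ 0.55739755 -0.11595532  0.18933579] [286.04020934 236.69441386] [285.99921304 244.80243507]
```

View pics/w5m.png

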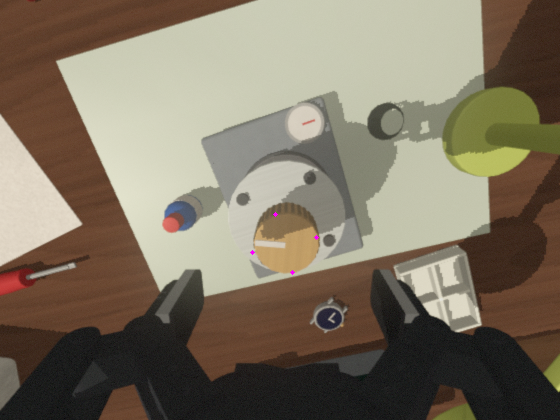

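The projected rim dots at (0.557,-0.117) sit on the cap's edge, so the tool is centred. Lower and grip.

>>> carry_out(plan=[[0,0,-0.7,0,0,0,0],[0,0,-0.7,0,0,0,0],[0,0,-0.7,0,0,0,0],[0,0,-0.7,0,0,0,0],[0,0,-0.65,0,0,0,0]])

```text
time: 11.5
eef_pos: [0.5578, -0.1161, 0.1202]
tcp_rot: [-0.391, -3.117, -0.0]
force: [-0.5, 0.6, 0.0]
opening: 0.0852
finger_force: 0.0
```

>>> carry_out(plan=[[0,0,0,0,0,0,1],[0,0,0,0,0,0,1],[0,0,0,0,0,0,1],[0,0,0,0,0,0,1]])

```text
time: 12.0
eef_pos: [0.5582, -0.1163, 0.122]
tcp_rot: [0.391, 3.116, -0.001]
force: [-1.5, -0.9, 6.1]
opening: 0.042
finger_force: 60.3
```

```bash
cat > st.py <<'E'
from h import *
from scipy.spatial.transform import Rotation as R
o=ctrl.observe();r=R.from_rotvec(o["tcp_rot"]).as_matrix()
print(round(o["time"],2),o["eef_pos"].round(4),"yaw",np.degrees(np.arctan2(r[1,1],r[0,1])).round(2),"tilt",np.degrees(np.arccos(-r[2,2])).round(2),"q",np.round(o["qpos"],3),"F",np.round(o["force"],1),"T",np.round(o["torque"],2),o["opening"],o["finger_force"])
E
python3 st.py
```

```text
12.0 [ 0.5582 -0.1163  0.122 ] yaw 75.69 tilt 0.07 q [-0.287  0.519  1.694 -0.     0.927 -1.608] F [-1.5 -0.9  6.1] T [-0.27  0.28  0.01] 0.041990670868151274 60.287357568740845
```

>>> carry_out(plan=[[0,0,-0.003,0,0,-1,1],[0,0,-0.003,0,0,-1,1],[0,0,-0.003,0,0,-1,1],[0,0,-0.003,0,0,-1,1],[0,0,-0.003,0,0,-1,1]])

```text
time: 12.62
eef_pos: [0.5583, -0.1162, 0.1217]
tcp_rot: [0.929, 3.0, -0.0]
force: [-1.2, 0.4, 5.8]
opening: 0.0423
finger_force: 60.1
```

```bash
python3 st.py
```

```text
12.62 [ 0.5583 -0.1162  0.1217] yaw 55.57 tilt 0.07 q [-0.287  0.52   1.694 -0.     0.927 -1.257] F [-1.2  0.4  5.8] T [-0.04  0.23  0.13] 0.042331240366047816 60.107579827308655
```

>>> carry_out(plan=[[0,0,-0.003,0,0,-1,1],[0,0,-0.003,0,0,-1,1],[0,0,-0.003,0,0,-1,1],[0,0,-0.003,0,0,-1,1],[0,0,-0.003,0,0,-1,1]])

```text
time: 13.25
eef_pos: [0.5584, -0.1161, 0.1214]
tcp_rot: [1.436, 2.793, 0.001]
force: [-1.3, -0.3, 5.4]
opening: 0.0425
finger_force: 60.1
```

>>> carry_out(plan=[[0,0,-0.003,0,0,-1,1],[0,0,-0.003,0,0,-1,1],[0,0,-0.003,0,0,-1,1],[0,0,-0.003,0,0,-1,1],[0,0,-0.003,0,0,-1,1]])

```text
time: 13.88
eef_pos: [0.5586, -0.116, 0.1211]
tcp_rot: [1.899, 2.501, 0.001]
force: [0.3, 1.0, 4.3]
opening: 0.0429
finger_force: 60.1
```

>>> carry_out(plan=[[0,0,-0.003,0,0,-1,1],[0,0,-0.003,0,0,-1,1],[0,0,-0.003,0,0,-1,1],[0,0,-0.003,0,0,-1,1],[0,0,-0.003,0,0,-1,1]])

```text
time: 14.5
eef_pos: [0.5587, -0.116, 0.1207]
tcp_rot: [2.305, 2.133, 0.002]
force: [1.6, 0.4, 4.2]
opening: 0.0427
finger_force: 60.2
```

```bash
python3 st.py; python3 -c "
from h import *
save('side','d6')"
```

```text
14.5 [ 0.5587 -0.116   0.1207] yaw -4.44 tilt 0.13 q [-2.860e-01  5.210e-01  1.694e+00  1.000e-03  9.240e-01 -2.090e-01] F [1.6 0.4 4.2] T [ 0.21 -0.28  0.17] 0.042721087576438825 60.177735686302185
```

The tool sinks 0.33 mm per 20°, which matches the thread, so the cap is turning with the gripper.

>>> carry_out(plan=[[0,0,-0.003,0,0,-1,1],[0,0,-0.003,0,0,-1,1],[0,0,-0.003,0,0,-1,1],[0,0,-0.003,0,0,-1,1],[0,0,-0.003,0,0,-1,1]])

```text
time: 15.18
eef_pos: [0.5589, -0.116, 0.1204]
tcp_rot: [2.639, 1.702, 0.003]
force: [3.1, 1.3, 2.6]
opening: 0.0424
finger_force: 60.2
```

```bash
python3 st.py
```

```text
15.18 [ 0.5589 -0.116   0.1204] yaw -24.37 tilt 0.14 q [-2.860e-01  5.220e-01  1.694e+00  1.000e-03  9.230e-01  1.380e-01] F [3.1 1.3 2.6] T [ 0.12 -0.46  0.09] 0.042434497804035846 60.22187948226929
```

>>> carry_out(plan=[[0,0,-0.003,0,0,-1,1],[0,0,-0.003,0,0,-1,1],[0,0,-0.003,0,0,-1,1],[0,0,-0.003,0,0,-1,1],[0,0,-0.003,0,0,-1,1]])

```text
time: 15.8
eef_pos: [0.559, -0.1161, 0.1201]
tcp_rot: [2.894, 1.218, 0.004]
force: [2.9, 0.5, 2.7]
opening: 0.0425
finger_force: 60.3
```

```bash
python3 st.py
```

```text
15.8 [ 0.559  -0.1161  0.1201] yaw -44.37 tilt 0.17 q [-0.287  0.522  1.694  0.     0.922  0.488] F [2.9 0.5 2.7] T [ 0.12 -0.65  0.14] 0.04246181497381279 60.338237285614014
```

>>> carry_out(plan=[[-0.01,0,-0.003,0,0,-1,1],[-0.01,0,-0.003,0,0,-1,1],[0,0,-0.003,0,0,-1,1],[0,0,-0.003,0,0,-1,1],[0,0,-0.003,0,0,-1,1]])

```text
time: 16.42
eef_pos: [0.558, -0.1168, 0.1198]
tcp_rot: [3.059, 0.702, 0.001]
force: [0.6, -3.4, 6.2]
opening: 0.0424
finger_force: 61.2
```

```bash
python3 st.py
```

```text
16.43 [ 0.558  -0.1168  0.1198] yaw -64.15 tilt 0.15 q [-0.287  0.522  1.696 -0.003  0.922  0.834] F [ 0.6 -3.4  6.2] T [-0.45 -0.21  2.05] 0.04235329118898465 61.22618794441223
```

>>> carry_out(plan=[[0,0,-0.003,0,0,-1,1],[0,0,-0.003,0,0,-1,1],[0,0,-0.003,0,0,-1,1],[0,0,-0.003,0,0,-1,1],[0,0,-0.003,0,0,-1,1]])

```text
time: 17.05
eef_pos: [0.5587, -0.1165, 0.1198]
tcp_rot: [3.135, 0.16, 0.005]
force: [13.8, 0.7, 1.2]
opening: 0.0425
finger_force: 61.0
```

```bash
python3 st.py
```

```text
17.05 [ 0.5587 -0.1165  0.1198] yaw -84.17 tilt 0.21 q [-2.870e-01  5.220e-01  1.695e+00 -1.000e-03  9.200e-01  1.183e+00] F [13.8  0.7  1.2] T [ 0.   -1.89  1.69] 0.04251985009826316 61.04877233505249
```

The cap has bottomed out: Tz is about 2 N m, z has stopped at 0.1198, and the gripper slips. I'll take a reference picture and then back off 90°.

```bash
python3 - <<'E'
from h import *
save("wrist","w7")
i=ctrl.camera_info("wrist");np.save("w7",i["pose"]);save("scene","s7")
E
python3 st.py
```

```text
17.15 [ 0.5589 -0.1165  0.1197] yaw -84.16 tilt 0.23 q [-2.870e-01  5.230e-01  1.695e+00 -1.000e-03  9.200e-01  1.183e+00] F [ 4.8 -1.   3. ] T [-0.2  -0.76  1.62] 0.042654383819737664 61.085017919540405
```

>>> carry_out(plan=[[-0.01,0,0,0,0,0.5,1],[-0.01,0,0,0,0,0.5,1]])

```text
time: 17.4
eef_pos: [0.5589, -0.1164, 0.1198]
tcp_rot: [3.128, 0.27, 0.007]
force: [6.6, -2.0, 2.8]
opening: 0.0425
finger_force: 61.1
```

```bash
python3 st.py
```

```text
17.4 [ 0.5589 -0.1164  0.1198] yaw -80.13 tilt 0.28 q [-0.287  0.522  1.696  0.     0.919  1.112] F [ 6.6 -2.   2.8] T [-0.14 -1.12  0.15] 0.04247283874527718 61.077468395233154
```

View pics/w7.png

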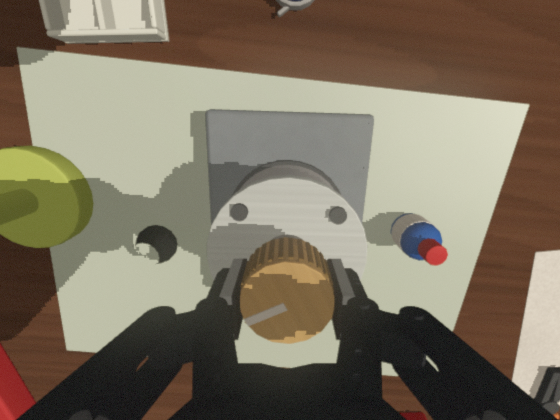

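The cap top is at (288,300) with the stripe running from (287,306) to (247,322), and it is clearly visible. Reversing 4° only unwound the grip (Tz 1.6 to 0.15), so I'll measure the back-off by the stripe.

>>> carry_out(plan=[[-0.01,0,0.003,0,0,1,1],[0,0,0.003,0,0,1,1],[0,0,0.003,0,0,1,1],[0,0,0.003,0,0,1,1],[0,0,0.003,0,0,1,1]])

```text
time: 18.02
eef_pos: [0.5589, -0.1164, 0.1201]
tcp_rot: [3.033, 0.809, 0.007]
force: [7.2, 0.1, 1.7]
opening: 0.0425
finger_force: 61.0
```

```bash
cat > stripe.py <<'E'
from h import *
import sys
def ang(im,T,z):
    K=np.array(ctrl.camera_info("wrist")["camera_matrix"])
    g=im[250:345,240:336].astype(int); hsv=cv2.cvtColor(im,cv2.COLOR_RGB2HSV)[250:345,240:336]
    yy,xx=np.mgrid[250:345,240:336]
    m=((hsv[...,1]<90)&(hsv[...,2]>100)&(np.hypot(xx-287,yy-301)<41)).astype(np.uint8)
    n,l,s,c=cv2.connectedComponentsWithStats(m); k=1+np.argmax(s[1:,4]); y,x=np.where(l==k)
    d=np.linalg.inv(K)@np.c_[x+240,y+250,np.ones(len(x))].T; d=T[:3,:3]@(d*np.array([[1],[-1],[-1]]))
    P=(T[:3,3:]+d*(z-T[2,3])/d[2])[:2].T; c=P.mean(0); u=np.linalg.svd(P-c)[2][0]
    return len(x),(x.mean()+240,y.mean()+250),c.round(4),np.degrees(np.arctan2(u[1],u[0])).round(1)
print("ref",ang(cv2.imread("pics/w7.png")[:,:,::-1].copy(),np.load("w7.npy"),.150))
T=np.array(ctrl.camera_info("wrist")["pose"]);im=save("wrist",sys.argv[1]);print("now",ang(im,T,.150))
E
python3 stripe.py w8; python3 st.py
```

```text
ref (336, (np.float64(268.01190476190476), np.float64(313.0684523809524)), array([ 0.5535, -0.1077]), np.float64(121.4))
now (336, (np.float64(267.7470238095238), np.float64(312.5952380952381)), array([ 0.5504, -0.1102]), np.float64(142.8))
18.07 [ 0.5589 -0.1164  0.1202] yaw -59.93 tilt 0.3 q [-2.870e-01  5.210e-01  1.696e+00  1.000e-03  9.190e-01  7.580e-01] F [8.  0.3 1.8] T [-0.06 -1.14 -0.02] 0.0426216824963529 61.01152718067169
```

>>> carry_out(plan=[[-0.01,0,0.003,0,0,1,1],[0,0,0.003,0,0,1,1],[0,0,0.003,0,0,1,1],[0,0,0.003,0,0,1,1],[0,0,0.003,0,0,1,1]])

```text
time: 18.7
eef_pos: [0.5588, -0.1163, 0.1205]
tcp_rot: [2.846, 1.323, 0.007]
force: [8.1, 1.2, 1.4]
opening: 0.0422
finger_force: 61.0
```

>>> carry_out(plan=[[0,0,0.003,0,0,1,1],[0,0,0.003,0,0,1,1],[0,0,0.003,0,0,1,1],[0,0,0.003,0,0,1,1],[0,0,0.003,0,0,1,1]])

```text
time: 19.32
eef_pos: [0.5587, -0.1163, 0.1208]
tcp_rot: [2.573, 1.797, 0.006]
force: [7.1, 0.4, 2.0]
opening: 0.0424
finger_force: 61.1
```

>>> carry_out(plan=[[0,0,0.003,0,0,1,1],[0,0,0.003,0,0,1,1],[0,0,0.003,0,0,1,1],[0,0,0.003,0,0,1,1],[0,0,0.003,0,0,1,1]])

```text
time: 19.95
eef_pos: [0.5586, -0.1162, 0.1211]
tcp_rot: [2.221, 2.216, 0.005]
force: [7.2, 1.3, 2.6]
opening: 0.0424
finger_force: 61.1
```

```bash
python3 stripe.py w9; python3 st.py
```

```text
ref (336, (np.float64(268.01190476190476), np.float64(313.0684523809524)), array([ 0.5535, -0.1077]), np.float64(121.4))
now (352, (np.float64(268.00284090909093), np.float64(313.09375)), array([ 0.5494, -0.1205]), np.float64(-157.3))
20.0 [ 0.5586 -0.1162  0.1211] yaw 0.07 tilt 0.28 q [-2.870e-01  5.200e-01  1.696e+00  1.000e-03  9.210e-01 -2.890e-01] F [7.5 1.2 2. ] T [ 0.13 -1.11 -0.06] 0.04254293230890159 61.22224152088165
```

>>> carry_out(plan=[[0,0,0.003,0,0,1,1],[0,0,0.003,0,0,1,1],[0,0,0.001,0,0,0.25,1],[0,0,0,0,0,0,1],[0,0,0,0,0,0,1]])

```text
time: 20.62
eef_pos: [0.5586, -0.1163, 0.1213]
tcp_rot: [2.043, 2.381, 0.004]
force: [6.2, 0.2, 3.2]
opening: 0.0426
finger_force: 61.3
```

```bash
python3 stripe.py w10; python3 st.py
python3 - <<'E'
from h import *
save("side","d10")
for n,z in(("lens_centre",.199),):
    for r in ctrl.landmark_of("side",n)[:2]: print(n,r["confidence"],at_z("side",r["position"],z).round(3))
E
```

```text
ref (336, (np.float64(268.01190476190476), np.float64(313.0684523809524)), array([ 0.5535, -0.1077]), np.float64(121.4))
now (349, (np.float64(268.11747851002866), np.float64(313.1719197707736)), array([ 0.5503, -0.1219]), np.float64(-148.2))
20.68 [ 0.5586 -0.1162  0.1213] yaw 8.75 tilt 0.28 q [-2.870e-01  5.190e-01  1.696e+00  1.000e-03  9.210e-01 -4.400e-01] F [6.6 0.5 2.7] T [ 0.1  -1.1  -0.06] 0.0421754412506301 61.26055598258972
```

View pics/d10.png

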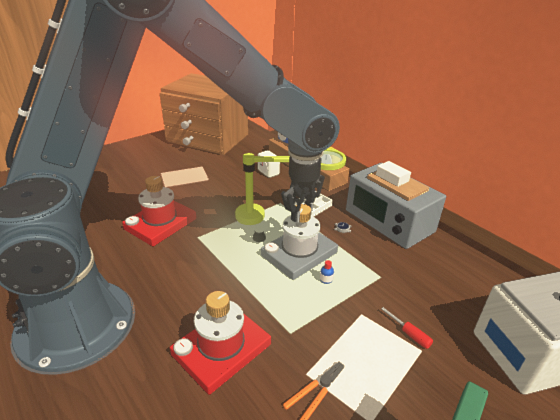

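The side view shows the gripper on the grey tester's cap at (303,210), the lens swung well away at (330,158), and nothing else disturbed. The stripe has gone back 90.4° from the stop and the grip is 61 N.

```bash
python3 -c "
from workcell import ctrl
print(ctrl.close_job())"
```

```text
the job is handed in; nothing more can be done
None
```

The job is handed in: the lens hangs about 19 cm clear of the tester, and the cap was screwed down to its stop, backed off a quarter turn (90.4° measured by its stripe), and is still held at 61 N.

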